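# Push the relay row home on its rail

## Robot

A 6-joint arm with a two-finger parallel gripper is mounted at the origin on the work surface. World frame = base frame: x ahead of the robot, y to its left, z up, the work surface at z = 0. Lengths are in m, angles in degrees, forces in N, time in s.
With the tool pointing down it reaches from about 0.4 to 0.825 m from the base axis. Payload 7 kg.
Tool frame: the origin (TCP) lies on the centre line of the jaws, within the pads' length; the fingertips stand 14 mm ahead of it and the grasp point (between the pads) lies 5 mm behind it; z points along the fingers, x is the direction in which the jaws open and shut, and the axes are right-handed (so a half turn about z gives the same grasp; the last joint's range is limited). The gripper opens to 88 mm and grips with 3 to 60 N. Pads are 19 mm wide; open, the fingers measure 130 mm over their backs; the gripper's body (78 mm by 193 mm) begins 47 mm behind the grasp point.
Start: joints at [-59.009, 20.546, 0.682, 0, -70.136, -16.507], TCP at [0.169, -0.654, 0.211] pointing down, gripper open.
Joint ranges: [-176.03, 176.03], [-82.01, 121.73], [-58.28, 71.71], [-173.87, 95.51], [-174.79, -0.11], [-173.66, 173.66]. Speed limits (degrees/s): [136.94, 136.94, 172.46, 180, 180, 180].

## Interface

Orientations are given as [roll, pitch, yaw] about the fixed x, y, z axes, in that order (R = Rz(yaw) Ry(pitch) Rx(roll)).
In Python, from plant import * gives the robot as it stands.
- The arm moves only by the shell command python3 -m handwheel 'ROWS' [OPENING]. ROWS is JSON, a list of rows, each a list of 2 entries, a list of its own where there are three numbers: the shift along the tool's x, y, z each as a share of 0.2 m, from -1 to 1, then the turn, a rotation vector about the tool's x, y, z each as a share of 360 degrees, from -1 to 1. In form: [[[tx, ty, tz], [ax, ay, az]], ...]. A call has 1 to 5 rows; each row is the pose to reach, as a shift and turn from the pose commanded when the call began, along the tool's axes at that moment, turning the shorter way round; what a row does not reach only later rows make up. A row lasts 1/12 s, in which the tool goes at most 41.7 mm and 7.16 degrees, less where a joint would pass 70% of its speed; a pose out of reach is approached as far as the arm can. A call with a number of a shift or a turn outside -1 to 1 is refused whole. A call with a gripper value outside its range is refused whole. OPENING is the closure, from -1 (fully open) to 1 (shut), set as the call begins (- or left out, the last holds). The fingers move at their own pace and stop on an object; the grip force is fixed at half the most. Time passes only in rows, so rows that repeat a pose let the fingers close. It gives the time, the measured TCP pose, the force and the opening at its end, in the units of the state.
- get_obs(): the state, without advancing time (a new reading comes with each control period).
- snapshot(name): name is "scene" or "top" or "wrist"; returns a dict with "color" (480x640x3 uint8, red, green, blue), "z_map" (480x640 float32, m along the optical axis (not along the pixel's ray), 0 where there is no reading), "intrinsics" (3x3 intrinsics, pixels), "distortion" ([k1, k2, p1, p2, k3] as OpenCV has them; the pictures are not rectified), "rvec" (rotation vector, rad) and "tvec" (3), from world to camera coordinates, as OpenCV has them. Camera axes: x right, y down, z forward; pixel columns grow to the right and rows downward; lengths in m; the calibration is good to about 2 mm. A picture is of the moment at which its call begins.
- close_job(): hands the job in, once; it reports no verdict.
The state is a dict: "clock": time; "joint_pos": joint angles; "qvel": joint speeds; "tau": joint torques, N m; "tool_pos": TCP position; "orientation": TCP orientation; "force": force on the tool from outside, world axes, zero at the start; "moment": the same for the moment, N m; "opening": finger opening in m.
Only numpy, scipy, OpenCV 4.12 (cv2) and the standard library are available. Lean on these libraries where they do the work, as an engineer would, in place of code of your own. Each camera call takes 0.05 s, during which the arm holds its last target. There are 200 camera calls.

## Task

Push the row of five relay modules along the mounting rail, all together as one closed row, until the leading one sits fully home against the orange end stop and no gaps are left. Use gentle fingertip pushing, without ramming the stop or lifting any module off the rail, leave everything else on the bench alone, and finish with the hand clear.

Things in the scene. Friction and masses are not known exactly. Their poses are not given: they have to be found in the camera images.
- rail: flat grey sub-panel 280 x 440 x 4 mm, fixed, with a straight steel mounting rail along its centre line. Origin: centre of the panel's underside. Its y axis runs along the rail (380 mm long, 35 mm wide, rail top 16 mm above the origin), x across it. The panel is turned a little differently every time.
- stop: orange end stop fixed on one end of the rail (either end; the low white cap is on the other). 14 mm along the rail, 60 mm across, 40 mm high above the rail top. Origin: mid-thickness, on the rail's centre line, level with the panel's underside; the face that meets the row is 7 mm from it towards mid-rail. Axes parallel to the rail's. Rigid; stands 100 N (arriving at 0.05 m/s or slower is gentle enough).
- endcap: low white plastic cap, 14 x 44 mm, on the other, open end of the rail; its top is 0.5 mm lower than the rail top. Fixed. Origin: its centre, level with the underside of the panel.
- m1_mid (a point): centre of the grey relay module, one of five alike but for colour, standing in any order face to face on the rail. 22 mm along the rail, 88 mm across it, 46 mm high above the rail top (30 mm at the outer 13 mm of each end; this point is 23 mm above the rail top, 11 mm from either flat end face), 70 g or so; two feet reach 10 mm down beside the rail with 1 mm of play so it slides freely and can be lifted off. y axis along the rail.
- m2_mid (a point): centre of the blue relay module, one of five alike but for colour, standing in any order face to face on the rail. 22 mm along the rail, 88 mm across it, 46 mm high above the rail top (30 mm at the outer 13 mm of each end; this point is 23 mm above the rail top, 11 mm from either flat end face), 70 g or so; two feet reach 10 mm down beside the rail with 1 mm of play so it slides freely and can be lifted off. y axis along the rail.
- m3_mid (a point): centre of the white relay module, one of five alike but for colour, standing in any order face to face on the rail. 22 mm along the rail, 88 mm across it, 46 mm high above the rail top (30 mm at the outer 13 mm of each end; this point is 23 mm above the rail top, 11 mm from either flat end face), 70 g or so; two feet reach 10 mm down beside the rail with 1 mm of play so it slides freely and can be lifted off. y axis along the rail.
- m4_mid (a point): centre of the yellow relay module, one of five alike but for colour, standing in any order face to face on the rail. 22 mm along the rail, 88 mm across it, 46 mm high above the rail top (30 mm at the outer 13 mm of each end; this point is 23 mm above the rail top, 11 mm from either flat end face), 70 g or so; two feet reach 10 mm down beside the rail with 1 mm of play so it slides freely and can be lifted off. y axis along the rail.
- m5_mid (a point): centre of the black relay module, one of five alike but for colour, standing in any order face to face on the rail. 22 mm along the rail, 88 mm across it, 46 mm high above the rail top (30 mm at the outer 13 mm of each end; this point is 23 mm above the rail top, 11 mm from either flat end face), 70 g or so; two feet reach 10 mm down beside the rail with 1 mm of play so it slides freely and can be lifted off. y axis along the rail.
- plug: green plug-in terminal 50 x 30 x 22 mm, loose on the panel beside the rail; to be left alone. Origin: centre of its underside.
- spacer: brass spacer, 18 mm across, 30 mm tall, standing on the panel beside the rail; to be left alone. Origin: centre of its underside.
- knurl: aluminium thumb nut, 28 mm across, 28 mm tall, standing on the panel beside the rail; to be left alone. Origin: centre of its underside.
- driver: screwdriver with red handle, 180 mm, lying on the blue mat; its x axis runs along it; to be left alone. Origin: centre of its underside.
- flux: amber jar, 52 mm across, 60 mm tall, standing on the mat; to be left alone. Origin: centre of its underside.
There are look-alikes about, which are no part of the job. Leave any red look-alike of the part that bears m5_mid alone. Leave any green or red look-alike of the part that bears m4_mid alone.

How it is judged:
By the outcome, as a careful person would: the job done as asked, in the order asked, and still so for the second after the job is handed in, with the robot touching nothing.
It also fails if it takes over 34 s, if anything falls off the work surface, if the arm or the gripper's body presses on something with over 40 N, if the wrist force passes 120 N, or if a joint passes its speed limit or range.

## Working session

There is one attempt and no reset: what is moved stays moved. The work goes in short steps, Python scripts to look and compute and a shell command to move; the robot and the scene stay as the last step left them, time stands still between calls to the robot, and variables do not carry over. Pictures are saved under pics/ and viewed, about 8 in all and at most 12, crops included, and the job is handed in when it is done.

```bash
mkdir -p pics; ls; python3 - <<'E'
from plant import *
import cv2,numpy as np
o=get_obs();print({k:np.round(v,3).tolist() for k,v in o.items()})
for n in("top","scene"):
    s=snapshot(n);np.savez(f"pics/{n}1.npz",**s);cv2.imwrite(f"pics/{n}1.png",s["color"][:,:,::-1])
    R=cv2.Rodrigues(np.array(s["rvec"]))[0];print(n,-R.T@np.array(s["tvec"]).ravel(),R.tolist())
E
```

```text
pics
{'clock': 0.0, 'joint_pos': [-59.01, 20.59, 0.633, -0.021, -70.134, -16.508], 'qvel': [-0.103, 0.012, -0.035, -0.093, 0.033, 0.004], 'tau': [-0.0, -58.272, 29.305, 6.997, 0.007, -0.0], 'tool_pos': [0.169, -0.653, 0.211], 'orientation': [-179.993, -0.093, 104.475], 'force': [-0.424, 0.207, -0.186], 'moment': [-0.038, -0.003, -0.017], 'opening': 0.087}
top [0.39901616 0.01680116 1.30849633] [[-0.02094489380616482, -0.9997693090419384, 0.004758163642989692], [-0.9917566492159184, 0.02017480595649712, -0.12653744876767284], [0.12641226269417938, -0.007369253857934403, -0.9919504190926657]]
scene [ 1.01054706 -0.78170926  0.79303876] [[0.861481636165566, 0.5077776881527061, 0.0033481284015475787], [0.32646284892625, -0.5487935281444442, -0.7695762936432812], [-0.38893624004514743, 0.6640688841385857, -0.6385460972384664]]
```

View pics/top1.png

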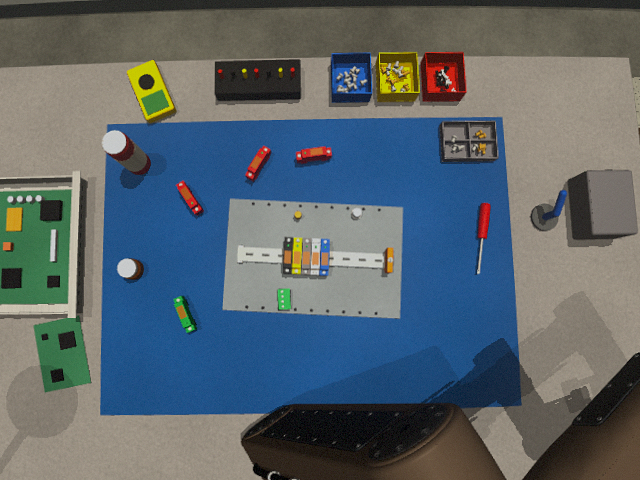

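View pics/scene1.png

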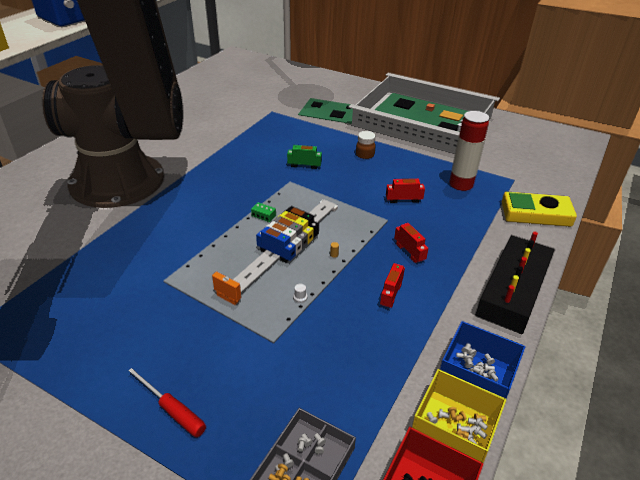

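The top view shows the row at about (283–329, 257), in the order black, yellow, grey, white, blue. The orange stop is at (390,260) on the right (−y), the cap is at (241,255), the plug is at (284,299), and the brass spacer (297,215) and nut (357,212) stand beside the rail. The scene view agrees. Next I'll measure positions.

```bash
cat > h.py <<'E'
import cv2,numpy as np
def world(s):
    v,u=np.mgrid[0:480,0:640];p=np.stack([u,v],-1).reshape(-1,1,2).astype(np.float64)
    n=cv2.undistortPoints(p,np.array(s["intrinsics"]),np.array(s["distortion"])).reshape(480,640,2)
    z=s["z_map"];c=np.dstack([n*z[...,None],z])
    R=cv2.Rodrigues(np.array(s["rvec"]))[0]
    return (c-np.array(s["tvec"]).ravel())@R
E
python3 - <<'E'
from h import *
for n in ("top","scene"):
    s=np.load(f"pics/{n}1.npz");w=world(s);hsv=cv2.cvtColor(s["color"],cv2.COLOR_RGB2HSV);H,S,V=[hsv[...,i].astype(int) for i in range(3)]
    X,Y,Z=w[...,0],w[...,1],w[...,2]
    if n=="top":
        sl=np.zeros((480,640),bool);sl[190:330,215:412]=1
        # panel by min area rect
        m=sl&(S<60)&(Z>-.005)&(Z<.012)&(V>70)
        r=cv2.minAreaRect(w[m][:,:2].astype(np.float32));print("panel",r,"z",np.median(Z[m]))
        mo=sl&(Z>.035)
        mo[:,:270]=0
        k,l,st,_=cv2.connectedComponentsWithStats(mo.astype(np.uint8))
        for i in range(1,k):
            if st[i,4]>25:
                q=w[l==i];print(st[i],cv2.minAreaRect(q[:,:2].astype(np.float32)),"z",np.percentile(q[:,2],[5,50,95]))
        # rail
        m=sl&(Z>.010)&(Z<.022)&(S<60)&(V>150)
        m[:,282:332]=0;m[:240]=0;m[280:]=0
        q=w[m];print("rail",cv2.fitLine(q[:,:2].astype(np.float32),2,0,.01,.01).ravel(),np.median(q[:,2]),m.sum())
        b=s["color"][190:330,215:412];cv2.imwrite("pics/topcrop.png",cv2.resize(b[:,:,::-1],None,fx=4,fy=4,interpolation=2))
    else:
        m=(Z>.04)&(Z<.09)&(abs(X-.5)<.4)&(abs(Y)<.3)
        k,l,st,_=cv2.connectedComponentsWithStats(m.astype(np.uint8))
        for i in range(1,k):
            if st[i,4]>100: q=w[l==i];print(st[i],cv2.minAreaRect(q[:,:2].astype(np.float32)),np.percentile(q[:,2],[5,50,95]))
E
```

```text
panel ((0.5084547996520996, -0.01511092483997345), (0.44201090931892395, 0.28224655985832214), 86.0077133178711) z 0.005268838637840816
[ 283  237   47   38 1640] ((0.4766301214694977, 0.0064787305891513824), (0.11004621535539627, 0.1562817245721817), 86.04731750488281) z [0.04492906 0.06207279 0.0669632 ]
[386 247   8  26 182] ((0.44143179059028625, -0.10640380531549454), (0.05383266881108284, 0.2549828290939331), 30.918363571166992) z [0.03873653 0.05637816 0.06108647]
rail [ 0.06201537  0.9980752   0.50928164 -0.00809911] 0.01710375171625861 1331
[287 145  26  12 193] ((0.3681657612323761, 0.2879818379878998), (0.06920910626649857, 0.023496072739362717), 3.0202434062957764) [0.04112724 0.05074625 0.06121499]
[387 179  33  12 313] ((0.658442497253418, 0.2872101962566376), (0.07416922599077225, 0.030294189229607582), 33.42463684082031) [0.0411592  0.05355046 0.06181623]
[ 256  206   63   47 1657] ((0.5105656981468201, 0.0053214021027088165), (0.11703980714082718, 0.09208470582962036), 86.55036926269531) [0.04374626 0.06423208 0.0678397 ]
[396 222  32  30 439] ((0.7477954030036926, 0.11899051070213318), (0.025036511942744255, 0.09045381098985672), 58.8767204284668) [0.04132638 0.05559991 0.0616226 ]
[381 263  24  35 429] ((0.7666609287261963, -0.019805245101451874), (0.022161876782774925, 0.09324335306882858), 6.6651482582092285) [0.04180212 0.05849879 0.06189155]
[212 271  29  24 340] ((0.49657198786735535, -0.1972639262676239), (0.017172211781144142, 0.06207827478647232), 85.4012680053711) [0.04162291 0.05657975 0.0612498 ]
```

View pics/topcrop.png

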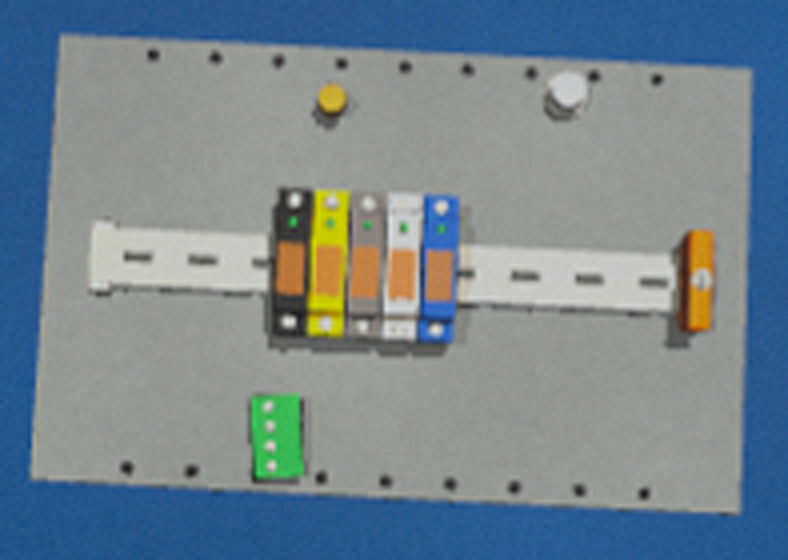

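Black is the trailing module and the stop is on the −y side. I'll refine the edges along the rail and start the transit.

```bash
cat >> h.py <<'E'
P0=np.array([.5085,-.0151]);A=np.radians(86.1);U=np.array([np.cos(A),np.sin(A)]);N=np.array([U[1],-U[0]])
def sc(w): return (w[...,:2]-P0)@U,(w[...,:2]-P0)@N
def need(p,yaw):
    from plant import get_obs
    from scipy.spatial.transform import Rotation as R
    o=get_obs();c=R.from_euler("xyz",o["orientation"],degrees=True);g=R.from_euler("xyz",[180,0,yaw],degrees=True)
    print("t",o["clock"],"shift/0.2",np.round(c.inv().apply(np.array(p)-o["tool_pos"])/.2,3),"turn/360",np.round((c.inv()*g).as_rotvec(degrees=True)/360,4),"pos",np.round(o["tool_pos"],4),o["orientation"],"F",np.round(o["force"],2))
    s=(np.array(o["tool_pos"])[:2]-P0);print("s,n",s@U,s@N)
E
python3 - <<'E'
from h import *
for n in ("top","scene"):
    s=np.load(f"pics/{n}1.npz");w=world(s);S,Nn=sc(w);Z=w[...,2]
    for nm,m in(("row",(abs(S-.02)<.09)&(abs(Nn)<.03)&(Z>.055)&(Z<.075)),("stop",(abs(S+.183)<.03)&(abs(Nn)<.025)&(Z>.05)&(Z<.07)),("rail",(abs(S)<.2)&(abs(Nn)<.014)&(Z>.012)&(Z<.021))):
        print(n,nm,m.sum(),np.round(np.percentile(S[m],[0,2,50,98,100]),4),"n",np.round(np.percentile(Nn[m],[2,98]),4),"z",np.median(Z[m]))
E
python3 -m handwheel '[[[0.775,0.63,0],[0,0,-0.0995]],[[0.775,0.63,0],[0,0,-0.0995]],[[0.775,0.63,0],[0,0,-0.0995]],[[0.775,0.63,0],[0,0,-0.0995]],[[0.775,0.63,0],[0,0,-0.0995]]]' 1
python3 -c "
from h import *
need([.5163,.0996,.211],176.1)"
```

```text
top row 1117 [-0.0357 -0.0335  0.0193  0.0721  0.0744] n [-0.029   0.0286] z 0.06337734165865024
top stop 128 [-0.1905 -0.1902 -0.1829 -0.1764 -0.176 ] n [-0.0242  0.0242] z 0.05716479381524284
top rail 1044 [-0.1766 -0.1717 -0.0509  0.1851  0.1906] n [-0.0133  0.0134] z 0.01726565821932373
scene row 993 [-0.0377 -0.035   0.0126  0.0724  0.0789] n [-0.0281  0.0295] z 0.06570221442175944
scene stop 196 [-0.1908 -0.1899 -0.1851 -0.1752 -0.1746] n [-0.0239  0.0239] z 0.0588005315243607
scene rail 599 [-0.1897 -0.1882 -0.0732  0.1867  0.1936] n [-0.0133  0.0133] z 0.01937189825890307
clock: 0.52
tool_pos: [0.2523, -0.4694, 0.211]
orientation: [180.0, -0.0, 140.6]
force: [1.3, 0.3, 0.3]
opening: 0.0598
t 0.5167 shift/0.2 [7.830e-01 3.037e+00 2.000e-03] turn/360 [ 0.0001 -0.0001 -0.0985] pos [ 0.2523 -0.4694  0.211 ] [ 1.79971839e+02 -3.90152979e-02  1.40645455e+02] F [1.26 0.31 0.26]
s,n -0.4706801772043833 -0.2247118098818199
```

```bash

python3 -m handwheel '[[[0.25,0.95,0],[0,0,-0.0985]],[[0.25,0.95,0],[0,0,-0.0985]],[[0.25,0.95,0],[0,0,-0.0985]],[[0.25,0.95,0],[0,0,-0.0985]],[[0.25,0.95,0],[0,0,-0.0985]]]' 1
python3 -c "
from h import *
need([.5163,.0996,.211],176.1)"
```

```text
clock: 0.93
tool_pos: [0.3353, -0.2913, 0.2115]
orientation: [180.0, 0.0, 176.1]
force: [0.4, 0.9, 0.4]
opening: 0.0264
t 0.9333 shift/0.2 [-0.771  2.011  0.003] turn/360 [0.0001 0.0001 0.0001] pos [ 0.3353 -0.2913  0.2115] [1.79980850e+02 2.78648277e-02 1.76141091e+02] F [0.39 0.89 0.41]
s,n -0.2873288007989837 -0.1540195342151929
```

```bash

python3 -m handwheel '[[[-0.37,0.95,0],[0,0,0]],[[-0.37,0.95,0],[0,0,0]],[[-0.37,0.95,0],[0,0,0]],[[-0.37,0.95,0],[0,0,0]],[[-0.37,0.95,0],[0,0,0]]]' 1
python3 -m handwheel '[[[-0.4,0.95,0],[0,0,0]],[[-0.4,0.95,0],[0,0,0]],[[-0.4,0.95,0],[0,0,0]],[[-0.4,0.95,0],[0,0,0]],[[-0.4,0.95,0],[0,0,0]]]' 1
python3 -c "
from h import *
need([.5163,.0996,.211],176.1)"
```

```text
clock: 1.35
tool_pos: [0.4231, -0.1075, 0.2116]
orientation: [180.0, 0.0, 175.8]
force: [1.1, -1.3, 0.4]
opening: 0.0004
clock: 1.77
tool_pos: [0.517, 0.076, 0.2114]
orientation: [180.0, -0.0, 175.8]
force: [0.5, -0.5, 0.5]
opening: 0.0006
t 1.7667 shift/0.2 [0.012 0.117 0.002] turn/360 [ 0.     -0.     -0.0009] pos [0.517  0.076  0.2114] [ 1.79991986e+02 -7.94320261e-04  1.75788810e+02] F [ 0.54 -0.48  0.53]
s,n 0.09148878638704468 0.0023134150771416465
```

```bash

python3 -m handwheel '[[[0.012,0.125,0],[0,0,-0.001]],[[0.012,0.125,0.1],[0,0,-0.001]],[[0.012,0.125,0.3],[0,0,-0.001]],[[0.012,0.125,0.5],[0,0,-0.001]],[[0.012,0.125,0.5],[0,0,-0.001]]]' 1
python3 -c "
from h import *
need([.5163,.0996,.038],176.1)
from plant import *
for n in('top','wrist'):
    s=snapshot(n);cv2.imwrite(f'pics/{n}2.png',s['color'][:,:,::-1])
"
```

```text
clock: 2.18
tool_pos: [0.511, 0.097, 0.1044]
orientation: [-179.7, -0.6, 176.0]
force: [-2.8, -0.5, -0.9]
opening: 0.0002
t 2.1833 shift/0.2 [-0.029  0.016  0.332] turn/360 [-0.0008 -0.0017 -0.0002] pos [0.511  0.097  0.1044] [-179.70743603   -0.62395776  176.0371861 ] F [-2.77 -0.53 -0.87]
s,n 0.11203228410368898 -0.005092043965532872
```

View pics/wrist2.png

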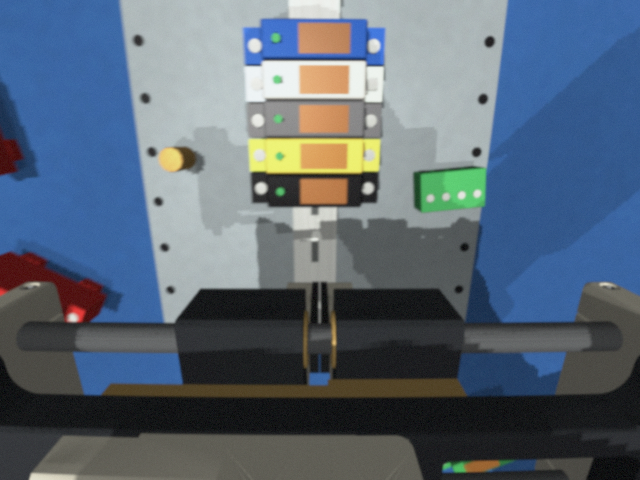

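The wrist view shows the closed fingertips at about (320,320), centred on the rail behind the black module (315,190). The spacer (175,158) and plug (450,190) are well clear. Descending.

```bash

python3 -m handwheel '[[[0,0,0],[0,0,0]],[[0,0,0.1],[0,0,0]],[[0,0,0.2],[0,0,0]],[[0,0,0.3],[0,0,0]],[[0,0,0.3],[0,0,0]]]' 1
python3 -c "
from h import *
need([.5163,.0996,.038],176.1)"
```

```text
clock: 2.7
tool_pos: [0.5158, 0.0986, 0.0509]
orientation: [-180.0, -0.1, 176.1]
force: [-0.1, 0.1, 0.7]
opening: 0.0006
t 2.7 shift/0.2 [-0.002  0.005  0.065] turn/360 [-0.     -0.0002 -0.0001] pos [0.5158 0.0986 0.0509] [-1.79985526e+02 -5.60076709e-02  1.76068487e+02] F [-0.07  0.07  0.65]
s,n 0.11388649527962509 -0.000488345280562082
```

```bash

python3 -m handwheel '[[[0,0,0.03],[0,0,0]],[[0,0,0.06],[0,0,0]],[[0,-0.02,0.065],[0,0,0]],[[0,-0.04,0.065],[0,0,0]],[[0,-0.06,0.065],[0,0,0]]]' 1
python3 -m handwheel '[[[0,-0.015,0],[0,0,0]],[[0,-0.03,0],[0,0,0]],[[0,-0.045,0],[0,0,0]],[[0,-0.06,0],[0,0,0]],[[0,-0.075,0],[0,0,0]]]' 1
python3 -m handwheel '[[[0,-0.015,0],[0,0,0]],[[0,-0.03,0],[0,0,0]],[[0,-0.045,0],[0,0,0]],[[0,-0.06,0],[0,0,0]],[[0,-0.075,0],[0,0,0]]]' 1
python3 -c "
from h import *
need([.5163,.0996,.038],176.1)
from plant import *
for n in('wrist','scene'):
    s=snapshot(n);cv2.imwrite(f'pics/{n}3.png',s['color'][:,:,::-1])
"
```

```text
clock: 3.12
tool_pos: [0.5157, 0.0867, 0.0392]
orientation: [180.0, 0.1, 176.1]
force: [0.1, 0.6, -0.7]
opening: 0.0001
clock: 3.53
tool_pos: [0.5143, 0.0716, 0.0385]
orientation: [180.0, 0.0, 176.1]
force: [0.4, 1.0, 0.7]
opening: 0.0003
clock: 3.95
tool_pos: [0.5134, 0.0569, 0.0385]
orientation: [180.0, 0.0, 176.1]
force: [0.2, 2.4, -0.3]
opening: 0.0003
t 3.95 shift/0.2 [0.    0.214 0.003] turn/360 [0.     0.     0.0001] pos [0.5134 0.0569 0.0385] [1.79985559e+02 1.79588014e-02 1.76121627e+02] F [ 0.23  2.42 -0.34]
s,n 0.07214256577335484 3.874146166570739e-05
```

View pics/wrist3.png

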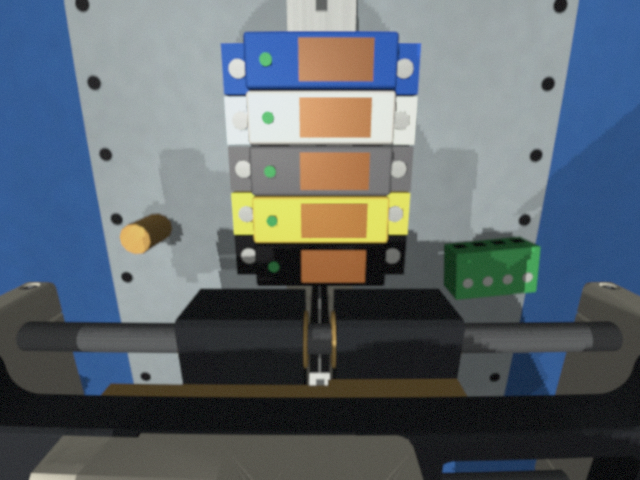

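Contact has been made at about 2.4 N with a closed row. The black module (320,265) is in front of the fingers. I'll keep pushing at about 0.04 m/s.

```bash

python3 -m handwheel '[[[0,-0.017,0],[0,0,0]],[[0,-0.034,0],[0,0,0]],[[0,-0.051,0],[0,0,0]],[[0,-0.068,0],[0,0,0]],[[0,-0.085,0],[0,0,0]]]' 1
python3 -m handwheel '[[[0,-0.017,0],[0,0,0]],[[0,-0.034,0],[0,0,0]],[[0,-0.051,0],[0,0,0]],[[0,-0.068,0],[0,0,0]],[[0,-0.085,0],[0,0,0]]]' 1
python3 -m handwheel '[[[0,-0.017,0],[0,0,0]],[[0,-0.034,0],[0,0,0]],[[0,-0.051,0],[0,0,0]],[[0,-0.068,0],[0,0,0]],[[0,-0.085,0],[0,0,0]]]' 1
python3 -c "
from h import *
need([.5163,.0996,.038],176.1)"
```

```text
clock: 4.47
tool_pos: [0.5121, 0.0397, 0.0385]
orientation: [180.0, 0.0, 176.1]
force: [-0.7, 3.2, 0.6]
opening: 0.0006
clock: 4.88
tool_pos: [0.5109, 0.0227, 0.0385]
orientation: [180.0, 0.0, 176.1]
force: [0.2, 2.8, 1.2]
opening: 0.0003
clock: 5.3
tool_pos: [0.5098, 0.0057, 0.0385]
orientation: [180.0, 0.0, 176.1]
force: [0.9, 3.3, 1.0]
opening: 0.0002
t 5.3 shift/0.2 [-0.001  0.47   0.002] turn/360 [0. 0. 0.] pos [0.5098 0.0057 0.0385] [1.79996269e+02 3.18815616e-03 1.76112571e+02] F [0.88 3.25 1.05]
s,n 0.02087361639299746 -0.00011216969969896522
```

```bash

python3 -m handwheel '[[[0,-0.017,0],[0,0,0]],[[0,-0.034,0],[0,0,0]],[[0,-0.051,0],[0,0,0]],[[0,-0.068,0],[0,0,0]],[[0,-0.085,0],[0,0,0]]]' 1
python3 -m handwheel '[[[0,-0.017,0],[0,0,0]],[[0,-0.034,0],[0,0,0]],[[0,-0.051,0],[0,0,0]],[[0,-0.068,0],[0,0,0]],[[0,-0.085,0],[0,0,0]]]' 1
python3 -m handwheel '[[[0,-0.017,0],[0,0,0]],[[0,-0.034,0],[0,0,0]],[[0,-0.051,0],[0,0,0]],[[0,-0.068,0],[0,0,0]],[[0,-0.085,0],[0,0,0]]]' 1
python3 - <<'E'
from h import *
need([.5163,.0996,.038],176.1)
from plant import *
s=snapshot('scene');cv2.imwrite('pics/scene4.png',cv2.resize(s['color'][180:330,150:350,::-1],None,fx=4,fy=4,interpolation=2))
w=world(s);S,Nn=sc(w);Z=w[...,2]
m=(S>-.17)&(S<.1)&(abs(Nn)<.03)&(Z>.055)&(Z<.072);print(np.percentile(S[m],[0,2,50,98,100]),np.median(Z[m]))
E
```

```text
clock: 5.72
tool_pos: [0.5086, -0.0112, 0.0385]
orientation: [180.0, 0.0, 176.1]
force: [0.5, 2.8, 1.1]
opening: 0.0007
clock: 6.13
tool_pos: [0.5074, -0.0282, 0.0384]
orientation: [-180.0, -0.0, 176.1]
force: [-0.4, 2.3, 1.5]
opening: 0.0003
clock: 6.55
tool_pos: [0.5063, -0.0452, 0.0385]
orientation: [-180.0, 0.0, 176.1]
force: [0.1, 3.0, 1.0]
opening: 0.0003
t 6.55 shift/0.2 [-0.001  0.726  0.002] turn/360 [-0.  0.  0.] pos [ 0.5063 -0.0452  0.0385] [-1.79999100e+02  1.40700766e-03  1.76114888e+02] F [0.08 2.99 0.97]
s,n -0.03015811540548871 -0.00011047836430554022
[-0.15304375 -0.1511408  -0.10045318 -0.03856773 -0.02009539] 0.06577668231433864
```

View pics/scene4.png

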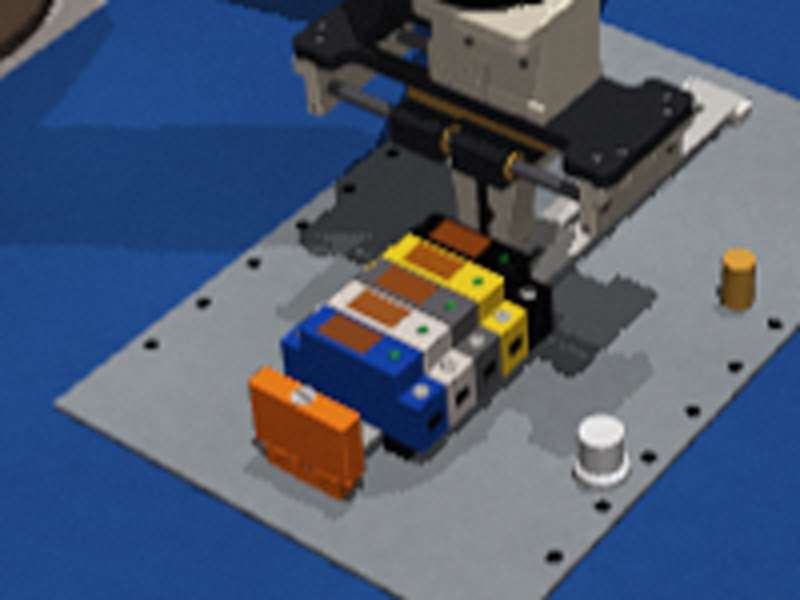

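The row is intact and on the rail. About 24 mm of gap remains between the blue module (at ~(360,390) in the crop) and the stop. I'll slow down for the arrival.

```bash

python3 -m handwheel '[[[0,-0.015,0],[0,0,0]],[[0,-0.03,0],[0,0,0]],[[0,-0.045,0],[0,0,0]],[[0,-0.06,0],[0,0,0]],[[0,-0.075,0],[0,0,0]]]' 1
python3 -m handwheel '[[[0,-0.006,0],[0,0,0]],[[0,-0.012,0],[0,0,0]],[[0,-0.018,0],[0,0,0]],[[0,-0.024,0],[0,0,0]],[[0,-0.03,0],[0,0,0]]]' 1
python3 -c "
from h import *
need([.5163,.0996,.038],176.1)"
```

```text
clock: 7.02
tool_pos: [0.5052, -0.0601, 0.0384]
orientation: [-180.0, -0.0, 176.1]
force: [-0.8, 2.4, 1.3]
opening: 0.0005
clock: 7.43
tool_pos: [0.5048, -0.0658, 0.0384]
orientation: [180.0, -0.0, 176.1]
force: [0.2, 2.6, -0.4]
opening: 0.0007
t 7.4333 shift/0.2 [-0.001  0.829  0.002] turn/360 [ 0. -0.  0.] pos [ 0.5048 -0.0658  0.0384] [ 1.79999241e+02 -8.15276249e-03  1.76115671e+02] F [ 0.19  2.58 -0.36]
s,n -0.050874874165374714 -0.00020080110647363678
```

```bash

python3 -m handwheel '[[[0,-0.003,0],[0,0,0]],[[0,-0.006,0],[0,0,0]],[[0,-0.009,0],[0,0,0]],[[0,-0.012,0],[0,0,0]],[[0,-0.015,0],[0,0,0]]]' 1
```

```text
clock: 7.85
tool_pos: [0.5047, -0.0688, 0.0384]
orientation: [180.0, -0.0, 176.1]
force: [0.5, 3.6, -0.4]
opening: 0.0005
```

```bash

python3 -m handwheel '[[[0,-0.003,0],[0,0,0]],[[0,-0.006,0],[0,0,0]],[[0,-0.009,0],[0,0,0]]]' 1
```

```text
clock: 8.1
tool_pos: [0.5051, -0.0691, 0.0385]
orientation: [179.9, 0.1, 176.1]
force: [-1.4, 15.4, 2.1]
opening: 0.0004
```

The force rises to 15 N with the tool stalled, right where the stop was predicted. I'll hold briefly, check, then back off.

```bash

python3 -m handwheel '[[[0,-0.003,0],[0,0,0]],[[0,-0.003,0],[0,0,0]],[[0,-0.003,0],[0,0,0]]]' 1
python3 -m handwheel '[[[0,0.006,0],[0,0,0]],[[0,0.015,0],[0,0,0]],[[0,0.04,0],[0,0,0]],[[0,0.09,0],[0,0,0]],[[0,0.15,0],[0,0,0]]]' 1
python3 -m handwheel '[[[0,0.05,-0.1],[0,0,0]],[[0,0.1,-0.25],[0,0,0]],[[0,0.2,-0.4],[0,0,0]],[[0,0.3,-0.5],[0,0,0]],[[0,0.3,-0.5],[0,0,0]]]' 1
python3 - <<'E'
from h import *
need([.5163,.0996,.038],176.1)
from plant import *
for n in('scene','top'):
    s=snapshot(n);c=s['color'][180:330,150:350] if n=='scene' else s['color'][215:305,290:410]
    cv2.imwrite(f'pics/{n}5.png',cv2.resize(c[:,:,::-1],None,fx=4 if n=='scene' else 6,fy=4 if n=='scene' else 6,interpolation=2))
    w=world(s);S,Nn=sc(w);Z=w[...,2]
    for nm,m in (("body",(S>-.172)&(S<0)&(abs(Nn)<.028)&(Z>.052)&(Z<.073)),("L",(S>-.2)&(S<0)&(Nn>.034)&(Nn<.042)&(Z>.03)&(Z<.06)),("R",(S>-.2)&(S<0)&(Nn<-.034)&(Nn>-.042)&(Z>.03)&(Z<.06))):
        print(n,nm,m.sum(),np.round(np.percentile(S[m],[0,2,98,100]),4),np.round(np.percentile(Z[m],[5,50,95]),4))
E
```

```text
clock: 8.35
tool_pos: [0.5051, -0.0691, 0.0385]
orientation: [179.8, 0.1, 176.1]
force: [-2.0, 17.2, 1.8]
opening: 0.0005
clock: 8.77
tool_pos: [0.5064, -0.041, 0.0384]
orientation: [-180.0, -0.0, 176.0]
force: [-0.2, 0.0, 1.3]
opening: 0.0004
clock: 9.18
tool_pos: [0.5139, 0.0223, 0.1433]
orientation: [179.9, 0.5, 176.3]
force: [0.6, 0.1, 0.1]
opening: 0.0007
t 9.1833 shift/0.2 [0.018 0.385 0.528] turn/360 [0.0004 0.0013 0.0005] pos [0.5139 0.0223 0.1433] [179.85215642   0.45170081 176.26849682] F [0.61 0.12 0.13]
s,n 0.03765536813049245 0.0028795183614653843
scene body 1032 [-0.172  -0.1707 -0.0674 -0.0643] [0.0634 0.0658 0.0682]
scene L 190 [-0.1748 -0.1744 -0.0681 -0.0653] [0.0381 0.0494 0.0521]
scene R 13 [-0.1739 -0.1738 -0.0872 -0.0788] [0.047  0.0503 0.0519]
top body 1039 [-0.172  -0.1699 -0.0671 -0.0654] [0.0589 0.0634 0.0677]
top L 147 [-0.1738 -0.173  -0.0668 -0.0662] [0.0433 0.0479 0.0527]
top R 154 [-0.174  -0.1716 -0.067  -0.0657] [0.0427 0.0469 0.0515]
```

View pics/scene5.png

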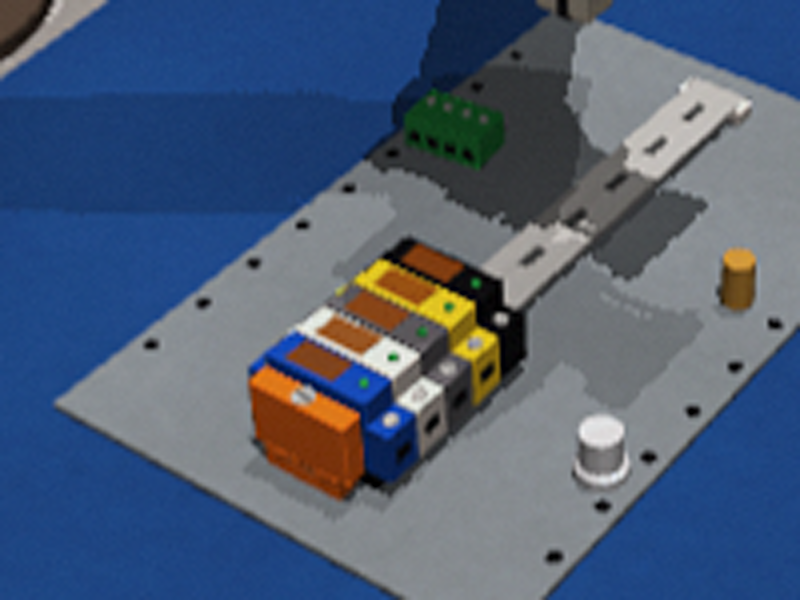

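View pics/top5.png

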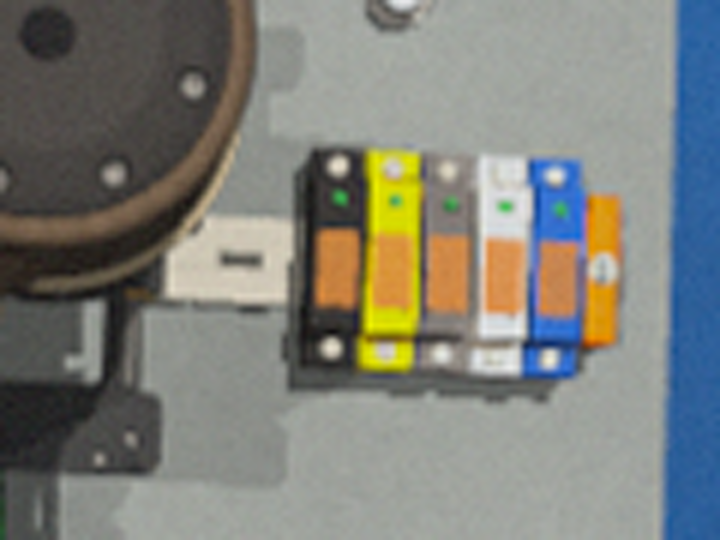

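Both views show blue flush with the orange stop and all five modules face to face and level, with the plug, spacer and nut untouched. The trailing edge at s ≈ −0.066 m equals the stop face plus 110 mm. Handing in after letting the arm settle.

```bash

python3 -m handwheel '[[[0,0,-0.1],[0,0,0]],[[0,0,-0.2],[0,0,0]],[[0,0,-0.2],[0,0,0]],[[0,0,-0.2],[0,0,0]],[[0,0,-0.2],[0,0,0]]]'
python3 -c "
from plant import *
print(close_job())"
```

```text
clock: 9.7
tool_pos: [0.5098, 0.0184, 0.1772]
orientation: [-180.0, -0.1, 176.1]
force: [-0.2, -0.1, -0.1]
opening: 0.0003
the job is handed in; nothing more can be done
None
```

The five modules now sit as one closed row with the blue one, which leads, home against the orange stop. I handed the job in at 9.7 s of the 34 s allowed; no verdict is reported.

- **Push:** I pushed on the black module's end face with closed fingertips, at about 0.04 m/s. I slowed to about 7 mm/s for the last few millimetres. The readings were about 2–4 N while sliding. At the stop they reached 17 N, well under the 100 N it stands.
- **Row position:** In the final pictures, the trailing end of the row lies about 110 mm from the stop face, which is exactly five module widths. The measurement is good to about 2 mm, and I saw no gaps.
- **Modules and surroundings:** The modules' tops are level, so none has lifted off the rail. The plug, spacer and thumb nut look where they were. I did not recheck the driver or the jar, but the hand did not come near them.
- **Hand:** It is raised clear, with forces reading about zero.

No check failed. One, the scene camera's depth reading on one side of the row, had only 13 points, so I went by the top camera there.

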